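Try out the refitted lid stay of a test box

TASK

The folding stay on this test box has just been refitted, so try it out: raise the lid until the stay snaps past straight and locks, and take your hand off so that the lid stands on the stay alone. Then break the stay joint (its red knob is there for that) and lower the lid gently, never letting it fall, until it is fully shut, and let go. Feel for the stop rather than wrench the lid or the stay, and leave the cased units beside the box alone.

Things in the scene. Friction and masses are not known exactly. Their poses are not given: they have to be found in the camera images.
- testbox: grey open-topped test box fixed to the bench, 190 (x) x 220 (y) x 90 mm high, with a hinged lid and, on its left (+y) side, a folding stay; origin under its centre, x from the front (bar side) to the hinge side, y to the stay's side, z up
- lid_hinge (a point): middle of the lid's hinge axis: on the top far edge of the box, 95 mm behind its centre and 90 mm above the bench; the axis runs along the box's y
- lid (a joint): lid angle in rad: 0 shut, grows as it is raised. Dark frame with a clear window, 190 x 220 x 12 mm, about 0.55 kg (unknown by 15 %). The stay stops and locks it somewhere from about 1.17 to 1.32 rad, differing from box to box. Hinge friction lets the unlocked lid stand by itself only above about 1.0 rad; lower down it falls if let go
- lid_bar (a point): centre of the lid's aluminium bar handle: round, 12 mm in diameter, along the box's y, free over 90 mm between its posts, 39 mm clear of the lid's front edge. It lies 235 mm from the hinge axis along the lid and 7 mm above it with the lid shut (97 mm above the bench). It may turn between the fingers as the lid swings
- stay (a joint): angle at the stay's knuckle, rad: about 0 folded (lid shut), 2.58 links in line, 2.68 at its stop past straight = locked, lid held fast. A spring snap resists from 2.0 on (3 to 5 N at the bar before, 7 to 10 N then), lets go at 2.46 and drives the knuckle to its stop; but pulling hard on the bar may hold the taut links in line until eased. Below about 2.2 it is broken and stays so
- stay_knob (a point): centre of the red ball knob, 24 mm in diameter, on an 8 mm stalk sticking out sideways (+y) from the stay's knuckle; 50 mm outside the links, 174 mm left of the box's middle. Shut: about 62 mm in front of the box's centre, 23 mm above the bench; locked: about 31 mm behind it, 132 mm up. Breaking the stay takes a pull of about 7 to 9 N on it towards the box's front (-x); the lid sinks with it
- stay_foot (a point): middle of the slot in the box's left side in which the stay's lower pivot is clamped, 5 mm behind the box's centre, 60 mm above the bench; the pivot itself sits up to 5 mm above or below it. The stay has two steel links of 76.5 mm each; the knob swings about the pivot on an arc of 76.5 mm radius, forward and down as the stay folds
- clamp (a joint): how far the stay's lower pivot has slipped up (+) or down (-) in its clamp, in m: 0 as set. It does not slip in proper use, but does when the stay is wrenched: by pulling the bar with more than about 22 N against the taut stay, forcing the locked lid down, or pushing the knob along the links with over 60 N. A slip does not come back and spoils the setting
- unit_a: bystander: open beige plastic case with a green circuit board in it, 92 x 66 x 34 mm (0.12 kg), standing loose on the bench beside the test box; origin under its centre
- unit_b: bystander: open beige plastic case with a green circuit board in it, 92 x 66 x 34 mm (0.12 kg), standing loose on the bench beside the test box; origin under its centre
- unit_c: bystander: open beige plastic case with a green circuit board in it, 92 x 66 x 34 mm (0.12 kg), standing loose on the bench beside the test box; origin under its centre

How it is judged (in metres and radians):
On the way, in this order (a step that is already met when the one before it is completed fails the run):
1. the stay is locked past straight and the lid stands on it with the hand off (value of joint stay above 2.62 rad and value of joint lid above 1.1 rad and contact force between each of the arm, the fingers and testbox below 0.05 N), for 0.3 s.
2. the stay joint is broken (value of joint stay below 2.3 rad), for 0.1 s.
At the end, for the whole second after the job is handed in: The lid is shut (within 0.03 rad) and at rest, the stay is folded (below 0.3 rad), and the robot touches nothing (value of joint lid below 0.03 rad and value of joint stay below 0.3 rad and velocity of joint lid between -0.05 and 0.05 rad/s).
It fails at once if the lid or stay is wrenched: the stay's clamp slips by more than 2 mm (value of joint clamp above 0.002 m or value of joint clamp below -0.002 m).
It fails at once if the lid falls: below 0.9 rad it closes faster than 1.8 rad/s (value of joint lid below 0.9 rad and velocity of joint lid below -1.8 rad/s).
It fails at once if a cased unit beside the box is moved by more than 10 mm (distance of unit_a from where it was at the start of the episode above 0.01 m).
It fails at once if a cased unit beside the box is moved by more than 10 mm (distance of unit_b from where it was at the start of the episode above 0.01 m).
It fails at once if a cased unit beside the box is moved by more than 10 mm (distance of unit_c from where it was at the start of the episode above 0.01 m).
It also fails if it takes over 67 s, if anything falls off the work surface, if the arm or the gripper's body presses on something with over 40 N, if the wrist force passes 120 N, or if a joint passes its speed limit or range.

ROBOT

A 7-joint arm with a two-finger parallel gripper is mounted at the origin on the work surface. World frame = base frame: x ahead of the robot, y to its left, z up, the work surface at z = 0. Lengths are in m, angles in degrees, forces in N, time in s.
With the tool pointing down it reaches from about 0.425 to 0.875 m from the base axis. Payload 4.7 kg.
Tool frame: the origin (TCP) lies between the finger pads; the fingertips stand 22 mm ahead of it and the grasp point (between the pads) lies 3 mm ahead of it; z points along the fingers, y is the line along which they close (so a half turn about z gives the same grasp; the last joint's range is limited). The gripper opens to 87 mm and grips with 3 to 60 N. Pads are 19 mm wide; open, the fingers measure 117 mm over their backs; the gripper's body (75 mm by 190 mm) begins 51 mm behind the grasp point.
Start: joints at [-71.557, 18.392, -4.016, 83.108, 1.295, 78.541, -3.26], TCP at [0.197, 0.619, 0.245] pointing down, gripper open.
Joint ranges: [-163.93, 163.93], [-17.29, 119.83], [-79.2, 71.16], [3.27, 140.29], [-89.18, 269.18], [5.43, 117.66], [-154.24, 154.24]. Speed limits (degrees/s): [147.25, 147.25, 180, 180, 180, 180, 180].

INTERFACE

Orientations are given as [roll, pitch, yaw] about the fixed x, y, z axes, in that order (R = Rz(yaw) Ry(pitch) Rx(roll)).
In Python, from cell import env gives the robot as it stands.
- The arm moves only by the tool drive_tool, never from a script. Its argument "moves" is a list of rows, each a list of 3 entries, a list of its own where there are three numbers: the shift along the tool's x, y, z in mm, then the turn, a rotation vector about the tool's x, y, z in rad, then the closure, from 0 (fully open) to 1 (shut). In form: [[[x, y, z], [wx, wy, wz], jaw], ...]. A call has 1 to 12 rows; each row shifts and turns the commanded pose from where the row before left it, along the tool's axes as they then stand; what a row does not reach is not made up. A row lasts 1/12 s, in which the tool goes at most 41.7 mm and 7.16 degrees, less where a joint would pass 70% of its speed; a pose out of reach is approached as far as the arm can. A call with a gripper value outside its range is refused whole. The fingers move at their own pace and stop on an object; "newtons" is the grip in N (left out, the last holds). Time passes only in rows, so rows that do not move let the fingers close. It gives the time, the measured TCP pose, the force, the opening and the grip force at its end, in the units of the state.
- env.get_obs(): the state, without advancing time (a new reading comes with each control period).
- env.read_camera(name): name is "side" or "top" or "wrist"; returns (picture, depth): 384x512x3 uint8, blue, green, red; 384x512 float32, m along the optical axis (not along the pixel's ray), 0 where there is no reading.
- env.get_calibration(name): a dict with "fx", "fy", "cx", "cy" (pixels), "T" (4x4, takes a point from camera to world coordinates). Camera axes: x right, y down, z forward; pixel columns grow to the right and rows downward; lengths in m; the calibration is good to about 2 mm. A picture is of the moment at which its call begins: read the wrist's pose just before it. get_calibration takes no time and is no camera call; for the wrist camera it gives the pose at the moment of the call.
- env.sign_off(): hands the job in; it is judged then, once.
The state is a dict: "time_s": time; "qpos": joint angles; "joint_velocities": joint speeds; "effort": joint torques, N m; "tool_pos": TCP position; "tool_rot": TCP orientation; "force": force on the tool from outside, world axes, zero at the start; "wrist_torque": the same for the moment, N m; "grip_width": finger opening in m; "grasp_force": force on a finger pad.
Only numpy, scipy, OpenCV 4.12 (cv2) and the standard library are available. Lean on these libraries where they do the work, as an engineer would, in place of code of your own. Each camera call takes 0.05 s, during which the arm holds its last target. There are 200 camera calls.

## Working session

There is one attempt and no reset: what is moved stays moved. The work goes in short steps, Python scripts to look and compute and a tool call to move; the robot and the scene stay as the last step left them, time stands still between calls to the robot, and variables do not carry over. Pictures are saved under pics/ and viewed, at most 10 in all, crops included, and the job is handed in when it is done.

Besides the shell and the picture viewer there is one more tool, called after ">>>" in YAML: its name, and indented under it one key for each argument. drive_tool: Moves the arm, as the interface text tells. Its arguments: {"type":"object","properties":{"moves":{"type":"array"},"newtons":{"type":"number"}},"required":["moves"]}

```bash
mkdir -p pics; ls
python3 - <<'E'
from cell import env
import cv2,numpy as np
o=env.get_obs();print(o)
for n in("side","top"):
    p,d=env.read_camera(n);cv2.imwrite(f"pics/{n}0.png",p);np.save(f"{n}0.npy",d);c=env.get_calibration(n);print(n,c)
E
```

```text
pics
{'time_s': 0.0, 'qpos': array([-71.55774415,  18.43937424,  -4.01600205,  83.17540216,
         1.29489141,  78.54294289,  -3.26158233]), 'joint_velocities': array([-0.10243768, -0.03893789,  0.0185858 , -0.04226813,  0.02900806,
        0.04832744, -0.03797132]), 'effort': array([ 8.58662133e-05, -4.91285169e+01, -4.03785193e-01, -3.12525630e+01,
       -6.39919331e-02,  4.35158762e-02,  1.69685436e-04]), 'tool_pos': array([0.19679376, 0.61893772, 0.24345362]), 'tool_rot': array([-1.79887525e+02,  5.65567345e-03,  1.62366353e+02]), 'force': array([-0.91658648, -0.58279603, -0.07556361]), 'wrist_torque': array([0.03734918, 0.00023922, 0.03734536]), 'grasp_force': 0.0, 'grip_width': 0.08708429956402707}
side {'fx': 378.4662527803177, 'fy': 378.4662527803177, 'cx': 256.9526828005375, 'cy': 200.91493602560615, 'T': array([[-0.96220609, -0.21256004,  0.17022828,  0.42905992],
       [-0.27224732,  0.73617038, -0.61962453,  0.57982347],
       [ 0.0063904 , -0.64255069, -0.76621653,  0.7207646 ],
       [ 0.        ,  0.        ,  0.        ,  1.        ]])}
top {'fx': 407.5314138997683, 'fy': 407.5314138997683, 'cx': 257.9422517152272, 'cy': 192.42351137338036, 'T': array([[ 0.00434945, -0.98027092,  0.19761072,  0.41930318],
       [-0.99993705, -0.00630731, -0.00927934,  0.06368283],
       [ 0.01034266, -0.19755792, -0.98023665,  0.96126032],
       [ 0.        ,  0.        ,  0.        ,  1.        ]])}
```

View pics/side0.png

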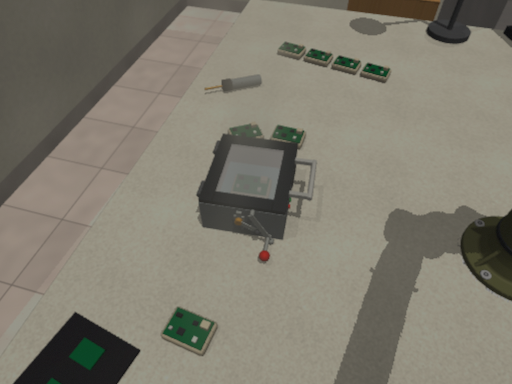

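View pics/top0.png

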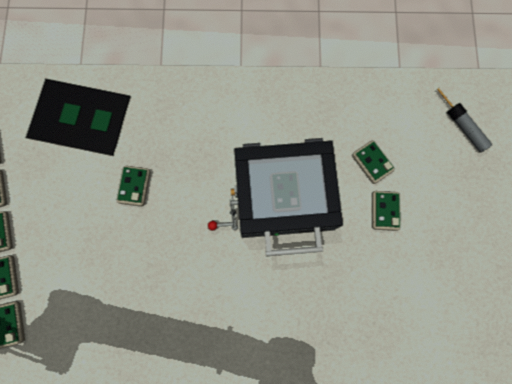

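The top view shows the lid corners at about (236,148), (333,142), (341,229) and (240,235), the bar at (293,250), and the knob at (212,226). The units lie clear of the bar.

```bash
cat > h.py <<'E'
import cv2,numpy as np
from cell import env
from scipy.spatial.transform import Rotation as R
def cloud(d,c):
    v,u=np.mgrid[:d.shape[0],:d.shape[1]]
    P=np.stack([(u-c['cx'])/c['fx']*d,(v-c['cy'])/c['fy']*d,d],-1)
    return P@c['T'][:3,:3].T+c['T'][:3,3]
def red(p):
    h=cv2.cvtColor(p,cv2.COLOR_BGR2HSV)
    return ((h[...,0]<6)|(h[...,0]>174))&(h[...,1]>170)&(h[...,2]>70)
E
python3 - <<'E'
from h import *
for n in("side","top"):
    c=env.get_calibration(n);p=cv2.imread(f"pics/{n}0.png");W=cloud(np.load(f"{n}0.npy"),c)
    m=red(p);print(n,"knob n",m.sum(),np.median(W[m],0), np.argwhere(m).mean(0))
    m=(W[...,2]>.075)&(W[...,2]<.13)
    k,l,s,_=cv2.connectedComponentsWithStats(m.astype(np.uint8));i=1+s[1:,4].argmax();print(s[i])
    Q=W[l==i];
    # lid: erode bar away
    e=cv2.morphologyEx((l==i).astype(np.uint8),cv2.MORPH_OPEN,np.ones((15,15)))>0
    print("lid z",np.median(W[e][:,2]),cv2.minAreaRect(W[e][:,:2].astype(np.float32)*1000),"corners",cv2.boxPoints(cv2.minAreaRect(W[e][:,:2].astype(np.float32)*1000)).tolist())
    if n=="top":
        b=W[240:258,275:312].reshape(-1,3);b=b[b[:,2]>.07];print("bar",len(b),b.mean(0),np.polyfit(b[:,1],b[:,0],1))
E
```

```text
side knob n 56 [0.52693101 0.16273516 0.03304991] [253.76785714 264.51785714]
[ 196  133  120   89 6978]
lid z 0.10088711034984998 ((607.72705078125, 2.4120864868164062), (195.2688751220703, 211.7940673828125), 9.122836112976074) corners [[494.5374755859375, 91.489501953125], [528.1177978515625, -117.62551879882812], [720.9166259765625, -86.66532897949219], [687.3363037109375, 122.44969177246094]]
top knob n 57 [0.52954873 0.15920038 0.03286762] [225.14035088 212.21052632]
[ 229  138  114  118 9500]
lid z 0.10093697488869935 ((608.3775024414062, -1.2937240600585938), (200.20899963378906, 213.01107788085938), 7.295284271240234) corners [[495.5589599609375, 91.63807678222656], [522.6077880859375, -119.64865112304688], [721.196044921875, -94.22552490234375], [694.147216796875, 117.06120300292969]]
bar 217 [ 0.46802169 -0.01774623  0.10923226] [-0.14604487  0.46542995]
```

>>> drive_tool:
  moves:
    - [[0,0,0],[0,0,0.1125],0.6]
    - [[0,0,0],[0,0,0.1125],0.6]
    - [[0,0,0],[0,0,0.1125],0.6]
    - [[0,0,0],[0,0,0.1125],0.6]
    - [[0,0,0],[0,0,0.1125],0.6]
    - [[0,0,0],[0,0,0.1125],0.6]
    - [[0,0,0],[0,0,0.1125],0.6]
    - [[0,0,0],[0,0,0.1125],0.6]
    - [[0,0,0],[0,0,0.1125],0.6]
    - [[0,0,0],[0,0,0.1125],0.6]
    - [[0,0,0],[0,0,0],0.6]
  newtons: 12

```text
time_s: 1.02
tool_pos: [0.1969, 0.6192, 0.244]
tool_rot: [-180.0, 0.1, 97.7]
force: [-0.1, -0.7, 0.5]
grip_width: 0.0354
grasp_force: 0.0
```

```bash
cat >> h.py <<'E'
Y=np.radians(8.);C=np.array([.609,-.001]);B=np.array([[np.cos(Y),np.sin(Y)],[-np.sin(Y),np.cos(Y)]])
def box(p): return np.r_[B@(np.asarray(p)[:2]-C),p[2]]
def st():
    o=env.get_obs();print(round(o['time_s'],2),"tool",o['tool_pos'].round(4),"rot",o['tool_rot'].round(2),"box mm",(box(o['tool_pos'])*1000).round(1),"F",o['force'].round(2),"w",round(o['grip_width'],4),"q",o['qpos'].round(0));return o
E
python3 -c "
from h import *
st()"
```

```text
1.02 tool [0.1969 0.6192 0.244 ] rot [-1.7999e+02  6.0000e-02  9.7750e+01] box mm [-321.8  671.5  244. ] F [-0.12 -0.73  0.51] w 0.0354 q [-78.  18.   4.  83.  -1.  78. -66.]
```

>>> drive_tool:
  moves:
    - [[-35,18,0],[0,0,0],0.6]
    - [[-35,18,0],[0,0,0],0.6]
    - [[-35,18,0],[0,0,0],0.6]
    - [[-35,18,0],[0,0,0],0.6]
    - [[-35,18,0],[0,0,0],0.6]
    - [[-35,18,0],[0,0,0],0.6]
    - [[-35,18,0],[0,0,0],0.6]
    - [[-35,18,0],[0,0,0],0.6]
    - [[-35,18,0],[0,0,0],0.6]
    - [[-35,18,0],[0,0,0],0.6]

```text
time_s: 1.85
tool_pos: [0.424, 0.2957, 0.2446]
tool_rot: [180.0, -0.0, 98.1]
force: [0.6, 1.0, -0.2]
grip_width: 0.0345
grasp_force: 0.0
```

>>> drive_tool:
  moves:
    - [[-35,0,0],[0,0,0],0.6]
    - [[-35,0,0],[0,0,0],0.6]
    - [[-35,0,0],[0,0,0],0.6]
    - [[-35,0,0],[0,0,0],0.6]
    - [[-35,0,0],[0,0,0],0.6]
    - [[-35,0,0],[0,0,0],0.6]
    - [[-35,0,0],[0,0,0],0.6]
    - [[-35,0,0],[0,0,0],0.6]
    - [[-35,0,0],[0,0,0],0.6]
    - [[-6,0,0],[0,0,0],0.6]
    - [[0,0,0],[0,0,0],0.6]

```text
time_s: 2.77
tool_pos: [0.4675, -0.0233, 0.2447]
tool_rot: [180.0, -0.0, 97.7]
force: [-0.3, 1.2, -0.2]
grip_width: 0.035
grasp_force: 0.0
```

Run:
```python
from h import *
st();c=env.get_calibration("wrist");p,d=env.read_camera("wrist");cv2.imwrite("pics/w1.png",p);np.save("w1.npy",d);print(c)
W=cloud(d,c);b=(W.reshape(-1,3)[:,:2]-C)@B.T
m=(W[...,2].ravel()>.085)&(W[...,2].ravel()<.115)&(b[:,0]<-120)&(b[:,0]>-170)&(abs(b[:,1])<40)
q=np.c_[b[m],W[...,2].ravel()[m]];print(m.sum(),q.mean(0),np.percentile(q,[2,50,98],0),np.polyfit(q[:,1],q[:,0],1))
```

```text
2.77 tool [ 0.4675 -0.0233  0.2447] rot [179.98  -0.    97.73] box mm [-143.2   -2.4  244.7] F [-0.27  1.16 -0.15] w 0.035 q [-41.  -7.  38. 109.   4.  76.   4.]
{'fx': 325.6971486145591, 'fy': 325.6971486145591, 'cx': 254.77126312163114, 'cy': 192.53506256421173, 'T': array([[ 0.99090419,  0.13009744,  0.03440267,  0.4575746 ],
       [ 0.13455836, -0.95464365, -0.26561166,  0.0489037 ],
       [-0.00171311,  0.26782487, -0.96346609,  0.38482525],
       [ 0.        ,  0.        ,  0.        ,  1.        ]])}<stdin>:5: RuntimeWarning: Mean of empty slice.
  ret = um.true_divide(
Traceback (most recent call last):
IndexError: index -1 is out of bounds for axis 0 with size 0
```

View pics/w1.png

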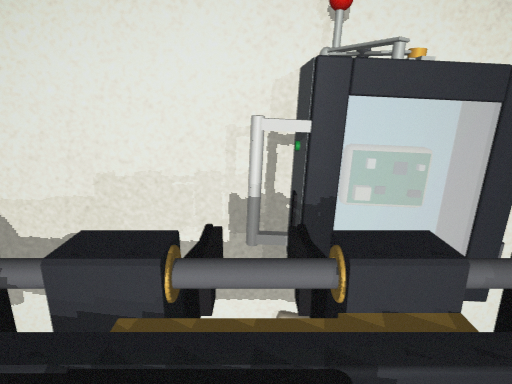

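The wrist view shows the bar at column ~255, rows 115–245, free of clutter. The thresholds in my script were in mm while the data are in m, so I'll redo the measurement.

Run:
```python
from h import *
c=env.get_calibration("wrist");p=cv2.imread("pics/w1.png");d=np.load("w1.npy")
W=cloud(d,c);q=np.c_[(W.reshape(-1,3)[:,:2]-C)@B.T,W[...,2].ravel()].reshape(384,512,3)*1000
b=q[140:220,248:263].reshape(-1,3);b=b[(b[:,2]>85)&(b[:,2]<115)];print("bar",len(b),np.percentile(b,[2,50,98],0),np.polyfit(b[:,1],b[:,0],1))
for r in (80,150,200): 
    e=[(u,q[r,u].round(0).tolist()) for u in range(290,330,3)];print(r,[x for x in e if x[1][2]>90][:2])
print("post ends",q[120,255],q[243,255]); m=red(p);print("knob",np.median(q[m],0))
```

```text
bar 1031 [[-149.86098289  -29.77851374   97.31959342]
 [-143.4910751     7.38558378  101.76329982]
 [-137.32443533   40.64545148  103.7278031 ]] [ 3.81264846e-02 -1.44045124e+02]
80 [(314, [-95.0, 90.0, 101.0]), (317, [-93.0, 90.0, 103.0])]
150 [(308, [-97.0, 33.0, 101.0]), (311, [-95.0, 33.0, 105.0])]
200 [(302, [-100.0, -15.0, 95.0]), (305, [-98.0, -13.0, 102.0])]
post ends [-143.36706963   58.34307318  101.46314213] [-143.53501345  -54.75516656  102.04601502]
knob [-60.53356517 165.24152314  30.40915371]
```

Run:
```python
from h import *
import h
def lines(W,m,name):
    Q=W[m];b=np.c_[(Q[:,:2]-C)@B.T,Q[:,2]]*1000
    s=(b[:,0]<-125)&(b[:,0]>-160)&(abs(b[:,1])<40)&(b[:,2]>92)
    t=b[s]
    k=[(y,np.median(t[abs(t[:,1]-y)<4,0])) for y in range(-36,37,6) if (abs(t[:,1]-y)<4).sum()>3]
    k=np.array(k);print(name,len(t),"bar",np.polyfit(k[:,0],k[:,1],1),k[[0,-1]].round(1).tolist())
    e=[]
    for y in range(-100,101,5):
        r=b[(abs(b[:,1]-y)<4)&(b[:,0]>-115)&(b[:,2]>95)]
        if len(r)>10:e.append((y,np.percentile(r[:,0],1),np.percentile(r[:,0],99.)))
    e=np.array(e);print("edges",np.polyfit(e[:,0],e[:,1],1),np.polyfit(e[:,0],e[:,2],1))
    e=[]
    for x in range(-85,86,5):
        r=b[(abs(b[:,0]-x)<4)&(abs(b[:,1])<130)&(b[:,2]>95)]
        if len(r)>10:e.append((x,np.percentile(r[:,1],1),np.percentile(r[:,1],99.)))
    e=np.array(e);print("y edges",np.polyfit(e[:,0],e[:,1],1),np.polyfit(e[:,0],e[:,2],1))
for n,f in(("top","top0"),("side","side0"),("wrist","w1")):
    W=cloud(np.load(f+".npy"),env.get_calibration(n));lines(W,(W[...,2]>.08)&(W[...,2]<.12),n)
```

```text
top 220 bar [ 6.51363566e-02 -1.41729608e+02] [[-36.0, -144.3], [36.0, -140.0]]
edges [ 4.09882267e-02 -9.77539705e+01] [4.82863515e-02 9.35963444e+01]
y edges [-5.03698534e-02 -1.12747374e+02] [-5.58290856e-02  1.02369112e+02]
side 138 bar [ 6.04194344e-02 -1.42508190e+02] [[-36.0, -144.4], [36.0, -141.2]]
edges [ 4.55383822e-02 -9.79655787e+01] [4.35357950e-02 9.25237868e+01]
y edges [-4.61978997e-02 -1.13742437e+02] [-6.05295332e-02  1.03089961e+02]
wrist 1130 bar [ 4.75299640e-02 -1.44193586e+02] [[-36.0, -146.3], [36.0, -142.5]]
edges [ -0.19307245 -90.93411184] [-0.15110748 81.1868382 ]
y edges [ -0.35061436 -57.99007811] [-0.2314491  99.06097652]
```

```bash
sed -i 's/radians(8.)/radians(5.2)/; s/\[.609,-.001\]/[.6077,-.0062]/' h.py; python3 -c "
from h import *
st()"
```

```text
2.82 tool [ 0.4674 -0.0208  0.2445] rot [ 1.80e+02 -5.00e-02  9.79e+01] box mm [-141.    -1.8  244.5] F [-0.11  0.97  1.08] w 0.0348 q [-41.  -7.  38. 109.   4.  76.   4.]
```

>>> drive_tool:
  moves:
    - [[4,1,0],[0,0,0.044],0.6]
    - [[0,0,25],[0,0,0],0.6]
    - [[0,0,25],[0,0,0],0.6]
    - [[0,0,25],[0,0,0],0.6]
    - [[0,0,20],[0,0,0],0.6]
    - [[0,0,0],[0,0,0],0.6]
    - [[0,0,0],[0,0,0],0.6]

```text
time_s: 3.4
tool_pos: [0.4672, -0.0147, 0.1489]
tool_rot: [-179.9, 0.0, 95.6]
force: [0.1, -0.0, -0.1]
grip_width: 0.0351
grasp_force: 0.0
```

```bash
python3 -c "
from h import *
st()"
```

```text
3.4 tool [ 0.4672 -0.0147  0.1489] rot [-1.7986e+02  2.0000e-02  9.5590e+01] box mm [-140.7    4.3  148.9] F [ 0.12 -0.02 -0.13] w 0.0351 q [-40.  -1.  39. 116.   1.  65.   4.]
```

Aligned. Next: go down, centre 4 mm in y, and close on the bar.

>>> drive_tool:
  moves:
    - [[-2,0,15],[0,0,0],0.6]
    - [[-2,0,15],[0,0,0],0.6]
    - [[0,0,12],[0,0,0],0.6]
    - [[0,0,7],[0,0,0],0.6]
    - [[0,0,0],[0,0,0],0.6]
    - [[0,0,0],[0,0,0],1]
    - [[0,0,0],[0,0,0],1]
    - [[0,0,0],[0,0,0],1]
    - [[0,0,0],[0,0,0],1]
    - [[0,0,0],[0,0,0],1]
  newtons: 15

```text
time_s: 4.23
tool_pos: [0.4672, -0.0203, 0.1009]
tool_rot: [-179.8, -0.0, 95.4]
force: [-5.2, -0.8, 6.5]
grip_width: 0.0113
grasp_force: 15.0
```

```bash
python3 -c "
from h import *
st()"
```

```text
4.23 tool [ 0.4672 -0.0203  0.1009] rot [-1.7983e+02 -4.0000e-02  9.5380e+01] box mm [-141.2   -1.3  100.9] F [-5.21 -0.78  6.55] w 0.0113 q [-39.   3.  40. 119.  -3.  59.   7.]
```

Run:
```python
import numpy as np
t=np.r_[np.arange(0,1.01,.05),np.arange(1.02,1.36,.02)]
x=-235*np.cos(t)+7*np.sin(t);z=235*np.sin(t)+7*np.cos(t)
for a,dx,dz,X,Z in zip(t[1:],np.diff(x),np.diff(z),x[1:]+94,z[1:]+94):print(f"{a:.2f} [{dx:.1f},{-dz:.1f}] X{X:.1f} Z{Z:.1f}")
```

```text
0.05 [0.6,-11.7] X-140.4 Z112.7
0.10 [1.2,-11.7] X-139.1 Z124.4
0.15 [1.8,-11.6] X-137.3 Z136.0
0.20 [2.4,-11.5] X-134.9 Z147.5
0.25 [3.0,-11.4] X-132.0 Z158.9
0.30 [3.5,-11.2] X-128.4 Z170.1
0.35 [4.1,-11.0] X-124.4 Z181.2
0.40 [4.6,-10.8] X-119.7 Z192.0
0.45 [5.2,-10.6] X-114.6 Z202.5
0.50 [5.7,-10.3] X-108.9 Z212.8
0.55 [6.2,-10.0] X-102.7 Z222.8
0.60 [6.7,-9.7] X-96.0 Z232.5
0.65 [7.2,-9.3] X-88.8 Z241.8
0.70 [7.6,-9.0] X-81.2 Z250.7
0.75 [8.1,-8.6] X-73.2 Z259.3
0.80 [8.5,-8.1] X-64.7 Z267.5
0.85 [8.9,-7.7] X-55.8 Z275.2
0.90 [9.2,-7.3] X-46.6 Z282.4
0.95 [9.6,-6.8] X-37.0 Z289.2
1.00 [9.9,-6.3] X-27.1 Z295.5
1.02 [4.1,-2.4] X-23.0 Z297.9
1.04 [4.1,-2.3] X-18.9 Z300.2
1.06 [4.1,-2.2] X-14.8 Z302.4
1.08 [4.2,-2.1] X-10.6 Z304.6
1.10 [4.2,-2.0] X-6.4 Z306.6
1.12 [4.3,-2.0] X-2.1 Z308.6
1.14 [4.3,-1.9] X2.2 Z310.5
1.16 [4.3,-1.8] X6.6 Z312.2
1.18 [4.4,-1.7] X11.0 Z313.9
1.20 [4.4,-1.6] X15.4 Z315.6
1.22 [4.4,-1.5] X19.8 Z317.1
1.24 [4.5,-1.4] X24.3 Z318.5
1.26 [4.5,-1.3] X28.8 Z319.9
1.28 [4.5,-1.3] X33.3 Z321.1
1.30 [4.6,-1.2] X37.9 Z322.3
1.32 [4.6,-1.1] X42.5 Z323.4
1.34 [4.6,-1.0] X47.1 Z324.4
1.36 [4.6,-0.9] X51.7 Z325.3
```

>>> drive_tool:
  moves:
    - [[0,0,-6],[0,0,0],1]
    - [[0,0.5,-6],[0,0,0],1]
    - [[0,1,-11.7],[0,0,0],1]
    - [[0,1.8,-11.6],[0,0,0],1]
    - [[0,2.4,-11.5],[0,0,0],1]
    - [[0,0,0],[0,0,0],1]

```text
time_s: 4.73
tool_pos: [0.4733, -0.0197, 0.1489]
tool_rot: [-179.9, -0.1, 95.4]
force: [-4.5, -0.1, -0.5]
grip_width: 0.0118
grasp_force: 15.0
```

```bash
python3 -c "
from h import *
st()"
```

```text
4.73 tool [ 0.4733 -0.0197  0.1489] rot [-1.7989e+02 -6.0000e-02  9.5380e+01] box mm [-135.1   -1.3  148.9] F [-4.48 -0.1  -0.45] w 0.0118 q [-40.   0.  40. 115.  -0.  65.   5.]
```

>>> drive_tool:
  moves:
    - [[0,2.5,-11.4],[0,0,0],1]
    - [[0,3.5,-11.2],[0,0,0],1]
    - [[0,4.1,-11],[0,0,0],1]
    - [[0,4.6,-10.8],[0,0,0],1]
    - [[0,5.2,-10.6],[0,0,0],1]
    - [[0,5.7,-10.3],[0,0,0],1]
    - [[0,6.2,-10],[0,0,0],1]
    - [[0,6.7,-9.7],[0,0,0],1]
    - [[0,0,0],[0,0,0],1]

```text
time_s: 5.48
tool_pos: [0.5116, -0.0163, 0.2352]
tool_rot: [-179.8, -0.0, 95.4]
force: [-11.7, 0.2, 6.8]
grip_width: 0.0113
grasp_force: 15.0
```

```bash
python3 -c "
from h import *
st()"
```

```text
5.48 tool [ 0.5116 -0.0163  0.2352] rot [-1.7978e+02 -3.0000e-02  9.5380e+01] box mm [-96.6  -1.3 235.2] F [-11.71   0.24   6.78] w 0.0113 q [-40.   1.  40. 104.  -1.  75.   5.]
```

>>> drive_tool:
  moves:
    - [[0,-1.5,-1],[0,0,0],1]
    - [[0,0,0],[0,0,0],1]

```text
time_s: 5.65
tool_pos: [0.5113, -0.0163, 0.2349]
tool_rot: [180.0, -0.0, 95.4]
force: [-5.0, -0.3, 1.8]
grip_width: 0.0112
grasp_force: 15.0
```

```bash
python3 -c "
from h import *
st()"
```

```text
5.65 tool [ 0.5113 -0.0163  0.2349] rot [ 1.7996e+02 -1.0000e-02  9.5380e+01] box mm [-97.   -1.4 234.9] F [-4.98 -0.34  1.83] w 0.0112 q [-40.   1.  40. 105.  -1.  75.   5.]
```

>>> drive_tool:
  moves:
    - [[0,6.2,-9.5],[0,0,0],1]
    - [[0,7.4,-9.1],[0,0,0],1]
    - [[0,7.9,-8.7],[0,0,0],1]
    - [[0,8.3,-8.3],[0,0,0],1]
    - [[0,0,0],[0,0,0],1]

```text
time_s: 6.07
tool_pos: [0.5422, -0.0135, 0.2712]
tool_rot: [179.9, 0.0, 95.4]
force: [-4.2, -0.1, 3.9]
grip_width: 0.0115
grasp_force: 15.0
```

```bash
python3 -c "
from h import *
st()"
```

```text
6.07 tool [ 0.5422 -0.0135  0.2712] rot [1.7986e+02 5.0000e-02 9.5400e+01] box mm [-65.9  -1.3 271.2] F [-4.16 -0.11  3.88] w 0.0115 q [-39.   4.  41.  98.  -3.  79.   7.]
```

>>> drive_tool:
  moves:
    - [[0,8,-8.4],[0,0,0],1]
    - [[0,9,-7.5],[0,0,0],1]
    - [[0,9.3,-7.1],[0,0,0],1]
    - [[0,0,0],[0,0,0],1]

```text
time_s: 6.4
tool_pos: [0.5685, -0.0112, 0.2932]
tool_rot: [179.8, 0.1, 95.4]
force: [-2.4, -0.0, 1.8]
grip_width: 0.0115
grasp_force: 15.0
```

```bash
python3 -c "
from h import *
st()"
```

```text
6.4 tool [ 0.5685 -0.0112  0.2932] rot [1.7982e+02 8.0000e-02 9.5390e+01] box mm [-39.5  -1.4 293.2] F [-2.41 -0.04  1.84] w 0.0115 q [-38.   8.  41.  92.  -5.  82.   9.]
```

>>> drive_tool:
  moves:
    - [[0,5.9,-3.9],[0,0,0],1]
    - [[0,6,-3.7],[0,0,0],1]
    - [[0,6.1,-3.5],[0,0,0],1]
    - [[0,0,0],[0,0,0],1]

```text
time_s: 6.73
tool_pos: [0.5856, -0.0096, 0.3043]
tool_rot: [179.9, 0.0, 95.4]
force: [-2.7, -1.5, 4.8]
grip_width: 0.0112
grasp_force: 15.0
```

```bash
python3 -c "
from h import *
st();p,d=env.read_camera('side');cv2.imwrite('pics/side2.png',cv2.resize(p[60:300,140:380],(720,720))[:600])"
```

```text
6.73 tool [ 0.5856 -0.0096  0.3043] rot [1.7991e+02 4.0000e-02 9.5370e+01] box mm [-22.3  -1.4 304.3] F [-2.66 -1.5   4.78] w 0.0112 q [-37.  11.  41.  89.  -7.  83.  10.]
```

View pics/side2.png

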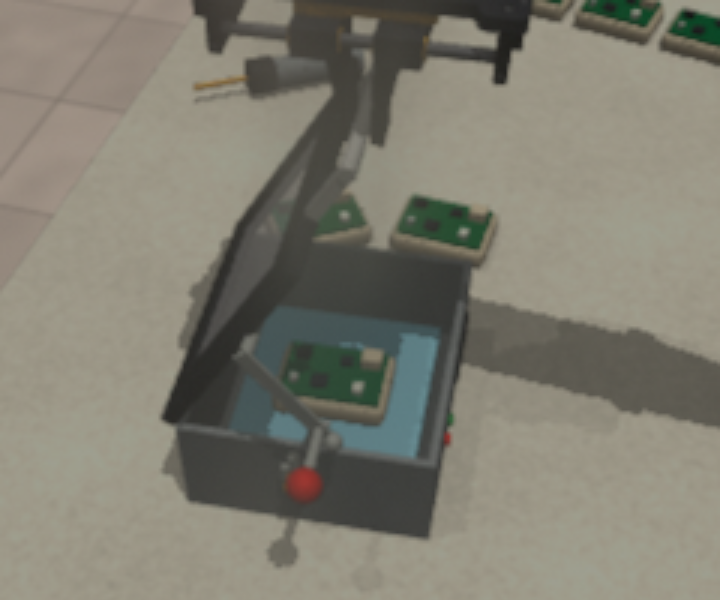

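```bash
cat >> h.py <<'E'
def chk():
    o=st();f=np.r_[B@o['force'][:2],o['force'][2]];b=box(o['tool_pos'])*1000
    t=np.arctan2(b[2]-95,92-b[0])-.03;print("theta~%.3f Ftan %.1f Frad_out %.1f"%(t,f[0]*np.sin(t)+f[2]*np.cos(t),-f[0]*np.cos(t)+f[2]*np.sin(t)))
    for n in("side","top"):
        c=env.get_calibration(n);p,d=env.read_camera(n);m=red(p);k=np.argwhere(m&(np.abs(d-np.median(d[m]))<.03) if m.any() else m)
        if len(k)<10:continue
        v,u=k.mean(0);r=c['T'][:3,:3]@[(u-c['cx'])/c['fx'],(v-c['cy'])/c['fy'],1]
        W=c['T'][:3,3]+r*(np.median(d[tuple(k.T)])+.008);print(" knob",n,len(k),(box(W)*1000).round(1))
E
python3 -c "
from h import *
chk()"
```

```text
6.78 tool [ 0.5856 -0.0096  0.3042] rot [1.7987e+02 2.0000e-02 9.5370e+01] box mm [-22.4  -1.4 304.2] F [-2.08 -0.37  4.37] w 0.0113 q [-37.  11.  41.  89.  -7.  83.  10.]
theta~1.041 Ftan 0.4 Frad_out 4.8
 knob side 19 [-17.1 169.4 137. ]
 knob top 68 [-14.6 172.7 135.2]
```

>>> drive_tool:
  moves:
    - [[0,4,-2.5],[0,0,0],1]
    - [[0,4.1,-2.3],[0,0,0],1]
    - [[0,4.2,-2.2],[0,0,0],1]
    - [[0,0,0],[0,0,0],1]

```text
time_s: 7.22
tool_pos: [0.597, -0.0086, 0.3105]
tool_rot: [-180.0, 0.0, 95.4]
force: [-4.6, -2.1, 5.3]
grip_width: 0.0113
grasp_force: 15.0
```

```bash
python3 -c "
from h import *
chk()"
```

```text
7.22 tool [ 0.597  -0.0086  0.3105] rot [-1.7998e+02  3.0000e-02  9.5370e+01] box mm [-10.9  -1.4 310.5] F [-4.6  -2.12  5.28] w 0.0113 q [-37.  12.  41.  86.  -8.  84.  10.]
theta~1.095 Ftan -1.8 Frad_out 6.9
 knob top 69 [ -6.6 172.6 136.7]
```

>>> drive_tool:
  moves:
    - [[0,4,-2.6],[0,0,0],1]
    - [[0,4.1,-2.5],[0,0,0],1]
    - [[0,0,0],[0,0,0],1]

```text
time_s: 7.57
tool_pos: [0.6057, -0.0078, 0.315]
tool_rot: [180.0, 0.1, 95.4]
force: [-0.8, -3.2, 0.9]
grip_width: 0.0113
grasp_force: 15.0
```

```bash
python3 -c "
from h import *
chk()"
```

```text
7.57 tool [ 0.6057 -0.0078  0.315 ] rot [1.7997e+02 7.0000e-02 9.5370e+01] box mm [ -2.1  -1.4 315. ] F [-0.78 -3.18  0.92] w 0.0113 q [-36.  13.  41.  85.  -9.  85.  11.]
theta~1.136 Ftan -0.6 Frad_out 1.3
 knob top 68 [ -0.2 172.2 137.3]
```

>>> drive_tool:
  moves:
    - [[-0.3,4.3,-1.9],[0,0,0],1]
    - [[-0.3,4.3,-1.8],[0,0,0],1]
    - [[0,0,0],[0,0,0],1]

```text
time_s: 7.92
tool_pos: [0.6144, -0.007, 0.3189]
tool_rot: [180.0, 0.0, 95.4]
force: [-0.8, -2.4, -1.0]
grip_width: 0.0111
grasp_force: 15.0
```

```bash
python3 -c "
from h import *
chk()"
```

```text
7.92 tool [ 0.6144 -0.007   0.3189] rot [1.7997e+02 2.0000e-02 9.5400e+01] box mm [  6.6  -1.4 318.9] F [-0.8  -2.39 -1.02] w 0.0111 q [-35.  15.  41.  83. -10.  86.  11.]
theta~1.176 Ftan -1.3 Frad_out -0.6
 knob top 66 [  6.4 172.4 137.9]
```

>>> drive_tool:
  moves:
    - [[-0.3,4.4,-1.6],[0,0,0],1]
    - [[0,4.4,-1.5],[0,0,0],1]
    - [[0,0,0],[0,0,0],1]

```text
time_s: 8.27
tool_pos: [0.6225, -0.0063, 0.3222]
tool_rot: [-180.0, -0.0, 95.4]
force: [-4.9, -1.4, 0.8]
grip_width: 0.0115
grasp_force: 15.0
```

```bash
python3 -c "
from h import *
chk()"
```

```text
8.27 tool [ 0.6225 -0.0063  0.3222] rot [-1.7995e+02 -1.0000e-02  9.5410e+01] box mm [ 14.8  -1.5 322.2] F [-4.93 -1.42  0.8 ] w 0.0115 q [-35.  16.  41.  82. -11.  86.  12.]
theta~1.213 Ftan -4.4 Frad_out 2.5
 knob top 69 [ 14.1 172.4 137. ]
```

>>> drive_tool:
  moves:
    - [[0,2.5,-0.9],[0,0,0],1]
    - [[0,2.5,-0.9],[0,0,0],1]
    - [[0,0,0],[0,0,0],1]

```text
time_s: 8.62
tool_pos: [0.6267, -0.006, 0.3237]
tool_rot: [-179.9, -0.0, 95.4]
force: [-5.7, -2.4, -0.1]
grip_width: 0.0112
grasp_force: 15.0
```

```bash
python3 -c "
from h import *
chk()"
```

```text
8.62 tool [ 0.6267 -0.006   0.3237] rot [-1.7988e+02 -4.0000e-02  9.5400e+01] box mm [ 18.9  -1.5 323.7] F [-5.74 -2.38 -0.06] w 0.0112 q [-34.  17.  41.  81. -11.  87.  12.]
theta~1.232 Ftan -5.6 Frad_out 1.9
 knob top 67 [ 18.8 172.6 136.9]
```

>>> drive_tool:
  moves:
    - [[0,2,-0.7],[0,0,0],1]
    - [[0,1.5,-0.4],[0,0,0],1]
    - [[0,0,0],[0,0,0],1]

```text
time_s: 8.97
tool_pos: [0.63, -0.0057, 0.3249]
tool_rot: [-179.9, -0.0, 95.4]
force: [-5.8, -1.9, 1.2]
grip_width: 0.0115
grasp_force: 15.0
```

```bash
python3 -c "
from h import *
chk()"
```

```text
8.97 tool [ 0.63   -0.0057  0.3249] rot [-1.7987e+02 -4.0000e-02  9.5390e+01] box mm [ 22.2  -1.5 324.9] F [-5.78 -1.9   1.17] w 0.0115 q [-34.  17.  41.  80. -11.  87.  12.]
theta~1.246 Ftan -5.2 Frad_out 3.0
 knob side 13 [ 24.  168.7 138.1]
 knob top 68 [ 24.  172.4 135.6]
```

>>> drive_tool:
  moves:
    - [[0,1.5,-0.4],[0,0,0],1]
    - [[0,1,-0.3],[0,0,0],1]
    - [[0,0,0],[0,0,0],1]

```text
time_s: 9.32
tool_pos: [0.632, -0.0055, 0.3256]
tool_rot: [-179.8, -0.1, 95.4]
force: [-8.0, -0.7, 1.1]
grip_width: 0.0115
grasp_force: 15.0
```

```bash
python3 -c "
from h import *
chk()"
```

```text
9.32 tool [ 0.632  -0.0055  0.3256] rot [-1.7981e+02 -6.0000e-02  9.5390e+01] box mm [ 24.3  -1.5 325.6] F [-7.96 -0.72  1.09] w 0.0115 q [-34.  17.  41.  80. -11.  87.  12.]
theta~1.255 Ftan -7.3 Frad_out 3.5
 knob side 30 [ 34.1 169.8 134. ]
 knob top 67 [ 34.8 172.5 132.1]
```

>>> drive_tool:
  moves:
    - [[0,-1,0.1],[0,0,0],1]
    - [[0,0,0],[0,0,0],1]
    - [[0,0,0],[0,0,0],1]

```text
time_s: 9.67
tool_pos: [0.6316, -0.0055, 0.3255]
tool_rot: [-179.9, -0.0, 95.4]
force: [-6.0, -1.7, -0.7]
grip_width: 0.0114
grasp_force: 15.0
```

```bash
python3 -c "
from h import *
chk()"
```

```text
9.67 tool [ 0.6316 -0.0055  0.3255] rot [-1.7991e+02 -5.0000e-02  9.5390e+01] box mm [ 23.9  -1.5 325.5] F [-5.97 -1.68 -0.73] w 0.0114 q [-34.  17.  41.  80. -11.  87.  12.]
theta~1.253 Ftan -6.0 Frad_out 1.2
 knob side 32 [ 33.9 169.9 134. ]
 knob top 67 [ 34.6 172.5 132.3]
```

>>> drive_tool:
  moves:
    - [[0,-1,0.1],[0,0,0],1]
    - [[0,0,0],[0,0,0],1]

```text
time_s: 9.93
tool_pos: [0.6313, -0.0055, 0.3254]
tool_rot: [180.0, -0.0, 95.4]
force: [-2.8, -1.7, -0.6]
grip_width: 0.0115
grasp_force: 15.0
```

```bash
python3 -c "
from h import *
chk()"
```

```text
9.93 tool [ 0.6313 -0.0055  0.3254] rot [ 1.7998e+02 -3.0000e-02  9.5400e+01] box mm [ 23.6  -1.5 325.4] F [-2.82 -1.72 -0.6 ] w 0.0115 q [-34.  17.  41.  80. -11.  87.  12.]
theta~1.252 Ftan -3.0 Frad_out 0.4
 knob side 28 [ 34.1 169.6 133.8]
 knob top 68 [ 34.4 172.4 132.9]
```

>>> drive_tool:
  moves:
    - [[0,-0.6,0],[0,0,0],1]
    - [[0,0,0],[0,0,0],0.7]
    - [[0,0,0],[0,0,0],0.6]
    - [[0,0,0],[0,0,0],0.6]
    - [[0,0,-15],[0,0,0],0.6]
    - [[0,0,-25],[0,0,0],0.6]
    - [[0,-5,-25],[0,0,0],0.6]
    - [[0,0,0],[0,0,0],0.6]
    - [[0,0,0],[0,0,0],0.6]
    - [[0,0,0],[0,0,0],0.6]
    - [[0,0,0],[0,0,0],0.6]
    - [[0,0,0],[0,0,0],0.6]

```text
time_s: 11.03
tool_pos: [0.6255, -0.006, 0.3892]
tool_rot: [-179.9, -0.0, 95.4]
force: [-0.6, 0.2, -0.0]
grip_width: 0.0348
grasp_force: 0.0
```

```bash
python3 -c "
from h import *
chk();p,d=env.read_camera('side');cv2.imwrite('pics/side3.png',cv2.resize(p[60:260,140:380],(720,600)))"
```

```text
11.03 tool [ 0.6255 -0.006   0.3892] rot [-1.7991e+02 -1.0000e-02  9.5400e+01] box mm [ 17.8  -1.4 389.2] F [-0.56  0.24 -0.01] w 0.0348 q [-34.  16.  42.  74. -11.  94.  12.]
theta~1.294 Ftan -0.5 Frad_out 0.1
 knob side 31 [ 33.7 169.9 134.5]
 knob top 67 [ 34.8 172.5 132.2]
```

View pics/side3.png

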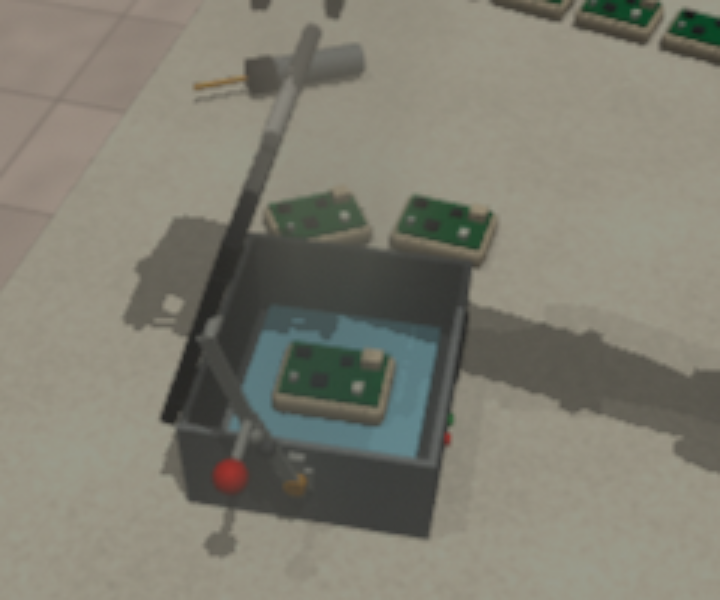

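The lid stands alone on the locked stay, with the knob at box (34.7, ~173, 132). Next I move over the knob.

>>> drive_tool:
  moves:
    - [[36,3,-5],[0,0,0],0.66]
    - [[36,4,0],[0,0,0],0.66]
    - [[36,4,0],[0,0,0],0.66]
    - [[36,4,0],[0,0,0],0.66]
    - [[34,2,0],[0,0,0],0.66]
    - [[0,0,30],[0,0,0],0.66]
    - [[0,0,35],[0,0,0],0.66]
    - [[0,0,35],[0,0,0],0.66]
    - [[0,0,35],[0,0,0],0.66]
    - [[0,0,30],[0,0,0],0.66]
    - [[0,0,0],[0,0,0],0.66]
    - [[0,0,0],[0,0,0],0.66]

```text
time_s: 12.18
tool_pos: [0.625, 0.1725, 0.2291]
tool_rot: [-179.8, 0.1, 95.4]
force: [0.3, 0.9, 1.6]
grip_width: 0.0299
grasp_force: 0.0
```

```bash
python3 -c "
from h import *
chk();c=env.get_calibration('wrist');p,d=env.read_camera('wrist');cv2.imwrite('pics/w4.png',p);m=red(p);q=cloud(d,c)[m];print(m.sum(),(box(np.median(q,0))*1000).round(1))"
```

```text
12.18 tool [0.625  0.1725 0.2291] rot [-1.7981e+02  5.0000e-02  9.5400e+01] box mm [ 33.4 176.4 229.1] F [0.34 0.88 1.6 ] w 0.0299 q [-46.  21.  36.  86. -13.  78.  -3.]
theta~1.129 Ftan 1.1 Frad_out 1.3
671 [ 32.5 174.6 138.7]
```

View pics/w4.png

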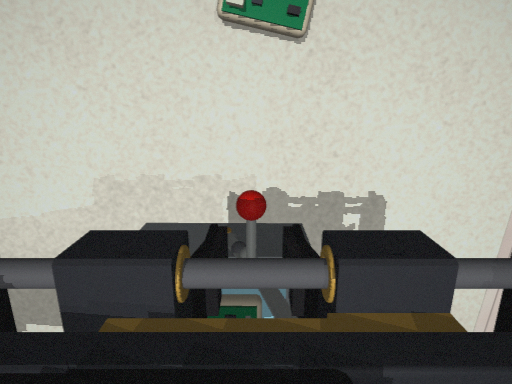

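The wrist view shows the knob at (251,206), centred between the fingers (columns 205–305). I'll descend around it.

>>> drive_tool:
  moves:
    - [[0,0,20],[0,0,0],0.66]
    - [[0,0,20],[0,0,0],0.66]
    - [[0,0,20],[0,0,0],0.66]
    - [[0,0,15],[0,0,0],0.66]
    - [[0,0,10],[0,0,0],0.66]
    - [[0,0,8],[0,0,0],0.66]
    - [[0,0,0],[0,0,0],0.66]

```text
time_s: 12.92
tool_pos: [0.626, 0.1725, 0.1371]
tool_rot: [-180.0, 0.0, 95.4]
force: [-0.9, 0.2, 0.1]
grip_width: 0.0295
grasp_force: 0.0
```

```bash
python3 -c "
from h import *
chk()"
```

```text
12.92 tool [0.626  0.1725 0.1371] rot [-179.99    0.     95.39] box mm [ 34.4 176.3 137.1] F [-0.89  0.21  0.12] w 0.0295 q [-45.  25.  35.  92. -15.  68.  -1.]
theta~0.602 Ftan -0.4 Frad_out 0.8
```

>>> drive_tool:
  moves:
    - [[0,-2,0],[0,0,0],0.66]
    - [[0,-2,0],[0,0,0],0.66]
    - [[0,-1.5,-0.5],[0,0,0],0.66]
    - [[0,0,0],[0,0,0],0.66]

```text
time_s: 13.35
tool_pos: [0.6211, 0.1721, 0.1387]
tool_rot: [179.9, -0.0, 95.4]
force: [2.4, 1.1, -0.8]
grip_width: 0.0292
grasp_force: 1.0
```

>>> drive_tool:
  moves:
    - [[0,-1.5,-0.5],[0,0,0],0.66]
    - [[0,-1.5,-0.5],[0,0,0],0.66]
    - [[0,-1.5,-0.5],[0,0,0],0.66]
    - [[0,0,0],[0,0,0],0.66]

```text
time_s: 13.68
tool_pos: [0.6171, 0.1718, 0.1405]
tool_rot: [179.8, -0.0, 95.4]
force: [2.6, 0.3, 2.4]
grip_width: 0.0301
grasp_force: 1.9
```

```bash
python3 -c "
from h import *
chk()"
```

```text
13.68 tool [0.6171 0.1718 0.1405] rot [ 1.7982e+02 -4.0000e-02  9.5390e+01] box mm [ 25.5 176.4 140.5] F [2.62 0.33 2.42] w 0.0301 q [-45.  24.  35.  93. -14.  68.  -2.]
theta~0.570 Ftan 3.5 Frad_out -0.9
```

>>> drive_tool:
  moves:
    - [[0,-2,-0.4],[0,0,0],0.66]
    - [[0,-2,-0.4],[0,0,0],0.66]
    - [[0,-2,-0.3],[0,0,0],0.66]
    - [[0,0,0],[0,0,0],0.66]

```text
time_s: 14.12
tool_pos: [0.6085, 0.1707, 0.14]
tool_rot: [-179.8, 0.0, 95.4]
force: [-0.4, -0.0, 0.4]
grip_width: 0.0295
grasp_force: 0.0
```

```bash
python3 -c "
from h import *
chk()"
```

```text
14.12 tool [0.6085 0.1707 0.14  ] rot [-1.798e+02  1.000e-02  9.539e+01] box mm [ 16.8 176.1 140. ] F [-0.45 -0.    0.35] w 0.0295 q [-46.  23.  35.  94. -14.  68.  -2.]
theta~0.509 Ftan 0.1 Frad_out 0.6
```

>>> drive_tool:
  moves:
    - [[0,-2.5,0],[0,0,0],0.66]
    - [[0,-2.5,0],[0,0,0],0.66]
    - [[0,-2.5,0],[0,0,0],0.66]
    - [[0,-2.5,0],[0,0,0],0.66]
    - [[0,-2,0],[0,0,0],0.66]
    - [[0,0,0],[0,0,0],0.66]

```text
time_s: 14.72
tool_pos: [0.5977, 0.1698, 0.1405]
tool_rot: [-180.0, -0.0, 95.4]
force: [-0.3, -0.2, 0.6]
grip_width: 0.0297
grasp_force: 0.0
```

```bash
python3 -c "
from h import *
chk()
c=env.get_calibration('side');p,d=env.read_camera('side');cv2.imwrite('pics/side5.png',cv2.resize(p[60:260,140:380],(720,600)))"
```

```text
14.72 tool [0.5977 0.1698 0.1405] rot [-1.7999e+02 -1.0000e-02  9.5390e+01] box mm [  6.  176.2 140.5] F [-0.31 -0.17  0.61] w 0.0297 q [-47.  21.  35.  96. -13.  67.  -3.]
theta~0.457 Ftan 0.4 Frad_out 0.6
```

View pics/side5.png

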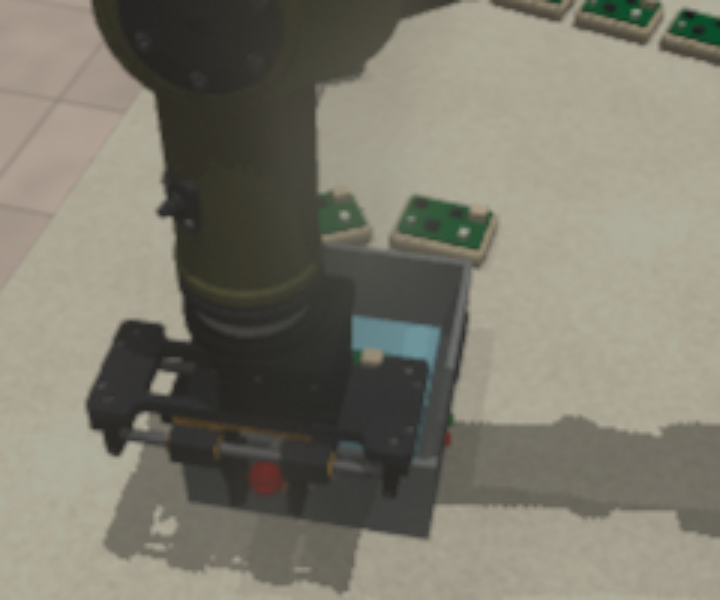

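The knob at (265,478) is between the fingers and unloaded, so the stay is broken. I'll retract straight up.

>>> drive_tool:
  moves:
    - [[0,0,-15],[0,0,0],0.62]
    - [[0,0,-35],[0,0,0],0.6]
    - [[0,0,-35],[0,0,0],0.6]
    - [[0,0,-35],[0,0,0],0.6]
    - [[0,0,-35],[0,0,0],0.6]
    - [[0,0,-35],[0,0,0],0.6]
    - [[0,0,-35],[0,0,0],0.6]
    - [[0,0,-35],[0,0,0],0.6]
    - [[0,0,0],[0,0,0],0.6]
    - [[0,0,0],[0,0,0],0.6]

```text
time_s: 15.7
tool_pos: [0.5991, 0.1696, 0.4029]
tool_rot: [179.7, -0.1, 95.4]
force: [-0.5, -0.6, -0.3]
grip_width: 0.0351
grasp_force: 0.0
```

Run:
```python
from h import *
chk()
for n in("side","top","wrist"):
    c=env.get_calibration(n);p,d=env.read_camera(n);W=cloud(d,c)
    b=np.c_[(W.reshape(-1,3)[:,:2]-C)@B.T,W[...,2].ravel()]*1000
    m=(b[:,2]>290)&(b[:,2]<345)&(abs(b[:,1])<40)&(b[:,0]>-60)&(b[:,0]<70)
    print(n,m.sum(),np.percentile(b[m],[2,50,98],0).round(1) if m.any() else "")
    if n=="top":cv2.imwrite("pics/top6.png",p)
```

```text
15.7 tool [0.5991 0.1696 0.4029] rot [ 1.7973e+02 -6.0000e-02  9.5360e+01] box mm [  7.4 175.8 402.9] F [-0.48 -0.63 -0.33] w 0.0351 q [-47.  15.  38.  73.  -9.  95.  -6.]
theta~1.273 Ftan -0.6 Frad_out -0.2
 knob side 18 [  7.8 169.9 140.5]
 knob top 47 [  9.9 170.5 138. ]
side 32 [[  4.5  12.9 309.4]
 [  6.3  24.1 314.3]
 [  9.5  39.4 315.9]]
top 344 [[ 5.400e+00 -3.830e+01  3.093e+02]
 [ 9.800e+00  1.000e-01  3.144e+02]
 [ 1.650e+01  3.820e+01  3.171e+02]]
wrist 0
```

>>> drive_tool:
  moves:
    - [[-35,1,0],[0,0,0],0.6]
    - [[-35,1,0],[0,0,0],0.6]
    - [[-35,0,0],[0,0,0],0.6]
    - [[-35,0,0],[0,0,0],0.6]
    - [[-35,0,0],[0,0,0],0.6]
    - [[0,0,20],[0,0,0],0.6]
    - [[0,0,15],[0,0,0],0.6]
    - [[0,0,0],[0,0,0],0.6]
    - [[0,0,0],[0,0,0],0.6]

```text
time_s: 16.7
tool_pos: [0.6159, -0.0036, 0.3641]
tool_rot: [-179.8, -0.0, 95.4]
force: [0.1, 0.3, 0.6]
grip_width: 0.0348
grasp_force: 0.0
```

Run:
```python
from h import *
chk()
n="wrist";c=env.get_calibration(n);p,d=env.read_camera(n);W=cloud(d,c);cv2.imwrite("pics/w7.png",p)
b=np.c_[(W.reshape(-1,3)[:,:2]-C)@B.T,W[...,2].ravel()]*1000
m=(b[:,2]>290)&(b[:,2]<335)&(abs(b[:,1])<60)&(b[:,0]>-60)&(b[:,0]<70)
print(n,m.sum(),np.percentile(b[m],[2,50,98],0).round(1) if m.any() else "")
```

```text
16.7 tool [ 0.6159 -0.0036  0.3641] rot [-1.7983e+02 -2.0000e-02  9.5420e+01] box mm [  8.4   1.9 364.1] F [0.1  0.32 0.57] w 0.0348 q [-36.  15.  42.  78. -10.  91.  11.]
theta~1.240 Ftan 0.3 Frad_out 0.5
 knob top 64 [  9.3 172.5 137.8]
wrist 2997 [[  3.2 -57.9 295.7]
 [  9.5  17.9 314.4]
 [ 20.1  56.4 316.3]]
```

View pics/w7.png

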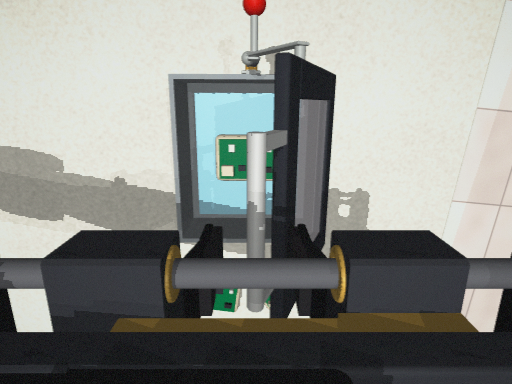

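The bar (column 257) is centred between the fingers. Next: descend and grip.

>>> drive_tool:
  moves:
    - [[0,0,15],[0,0,0],0.6]
    - [[0,0.5,15],[0,0,0],0.6]
    - [[0,0,12],[0,0,0],0.6]
    - [[0,0,7],[0,0,0],0.6]
    - [[0,0,0],[0,0,0],0.6]
    - [[0,0,0],[0,0,0],1]
    - [[0,0,0],[0,0,0],1]
    - [[0,0,0],[0,0,0],1]
    - [[0,0,0],[0,0,0],1]
    - [[0,0,0],[0,0,0],1]
  newtons: 15

```text
time_s: 17.68
tool_pos: [0.6173, -0.0042, 0.3171]
tool_rot: [179.9, -0.0, 95.4]
force: [-0.3, -0.4, 1.9]
grip_width: 0.0115
grasp_force: 15.0
```

```bash
python3 -c "
from h import *
chk()"
```

```text
17.68 tool [ 0.6173 -0.0042  0.3171] rot [179.94  -0.    95.38] box mm [  9.7   1.1 317.1] F [-0.28 -0.41  1.86] w 0.0115 q [-36.  15.  42.  83. -10.  86.  11.]
theta~1.186 Ftan 0.4 Frad_out 1.8
 knob top 66 [  9.6 172.5 137.4]
```

Run:
```python
import numpy as np
t=np.r_[np.arange(1.185,0.03,-.05),0]
x=-235*np.cos(t)+7*np.sin(t)+2*(1.185-t)/1.185;z=235*np.sin(t)+7*np.cos(t)-3*(1.185-t)/1.185
for a,dx,dz,X,Z in zip(t[1:],np.diff(x),np.diff(z),x[1:]+91.6,z[1:]+96.8):print(f"{a:.3f} [{dx:.1f},{-dz:.1f}] X{X:.1f} Z{Z:.1f}")
```

```text
1.135 [-10.8,4.5] X-1.2 Z312.7
1.085 [-10.6,5.0] X-11.8 Z307.6
1.035 [-10.3,5.6] X-22.1 Z302.1
0.985 [-10.1,6.1] X-32.2 Z296.0
0.935 [-9.7,6.6] X-41.9 Z289.4
0.885 [-9.4,7.1] X-51.3 Z282.3
0.835 [-9.0,7.5] X-60.3 Z274.8
0.785 [-8.7,8.0] X-69.0 Z266.8
0.735 [-8.3,8.4] X-77.3 Z258.4
0.685 [-7.8,8.8] X-85.1 Z249.6
0.635 [-7.4,9.2] X-92.5 Z240.4
0.585 [-6.9,9.6] X-99.4 Z230.9
0.535 [-6.5,9.9] X-105.9 Z221.0
0.485 [-6.0,10.2] X-111.9 Z210.8
0.435 [-5.4,10.5] X-117.3 Z200.3
0.385 [-4.9,10.8] X-122.2 Z189.5
0.335 [-4.4,11.0] X-126.6 Z178.5
0.285 [-3.8,11.2] X-130.4 Z167.3
0.235 [-3.3,11.4] X-133.7 Z155.9
0.185 [-2.7,11.5] X-136.4 Z144.4
0.135 [-2.1,11.7] X-138.5 Z132.7
0.085 [-1.6,11.8] X-140.1 Z120.9
0.035 [-1.0,11.8] X-141.1 Z109.1
0.000 [-0.3,8.3] X-141.4 Z100.8
```

>>> drive_tool:
  moves:
    - [[0,-5.4,2.2],[0,0,0],1]
    - [[0,-5.4,2.3],[0,0,0],1]
    - [[0,-10.6,5],[0,0,0],1]
    - [[0,-10.3,5.6],[0,0,0],1]
    - [[0,0,0],[0,0,0],1]

```text
time_s: 18.2
tool_pos: [0.5829, -0.0073, 0.3001]
tool_rot: [-179.8, -0.1, 95.4]
force: [-1.9, -1.0, -1.5]
grip_width: 0.0112
grasp_force: 15.0
```

```bash
python3 -c "
from h import *
chk()"
```

```text
18.2 tool [ 0.5829 -0.0073  0.3001] rot [-1.7981e+02 -9.0000e-02  9.5370e+01] box mm [-24.8   1.2 300.1] F [-1.89 -1.03 -1.48] w 0.0112 q [-38.  11.  42.  89.  -7.  83.  10.]
theta~1.023 Ftan -2.5 Frad_out -0.2
 knob side 21 [-19.6 169.1 136.7]
 knob top 67 [-16.2 172.7 134.9]
```

Following well, and the knob is folding. Lowering on.

>>> drive_tool:
  moves:
    - [[0,-10.1,6.1],[0,0,0],1]
    - [[0,-9.7,6.6],[0,0,0],1]
    - [[0,-9.4,7.1],[0,0,0],1]
    - [[0,-9,7.5],[0,0,0],1]
    - [[0,-8.7,8],[0,0,0],1]
    - [[0,0,0],[0,0,0],1]

```text
time_s: 18.8
tool_pos: [0.5375, -0.0112, 0.2648]
tool_rot: [-179.9, -0.1, 95.4]
force: [0.2, 0.2, -4.5]
grip_width: 0.0114
grasp_force: 15.0
```

```bash
python3 -c "
from h import *
chk()"
```

```text
18.8 tool [ 0.5375 -0.0112  0.2648] rot [-1.7989e+02 -6.0000e-02  9.5400e+01] box mm [-70.3   1.3 264.8] F [ 0.21  0.21 -4.49] w 0.0114 q [-41.   4.  41.  99.  -3.  78.   7.]
theta~0.778 Ftan -3.0 Frad_out -3.3
 knob side 56 [-46.2 170.9 121.1]
 knob top 67 [-43.3 172.8 119.9]
```

>>> drive_tool:
  moves:
    - [[0,-8,8.6],[0,0,0],1]
    - [[0,-7.7,8.9],[0,0,0],1]
    - [[0,-7.4,9.2],[0,0,0],1]
    - [[0,-6.9,9.6],[0,0,0],1]
    - [[0,-6.5,9.9],[0,0,0],1]
    - [[0,-6,10.2],[0,0,0],1]
    - [[0,0,0],[0,0,0],1]

```text
time_s: 19.48
tool_pos: [0.496, -0.015, 0.2086]
tool_rot: [-179.9, -0.0, 95.4]
force: [0.1, 2.0, -4.0]
grip_width: 0.0114
grasp_force: 15.0
```

```bash
python3 -c "
from h import *
chk()"
```

```text
19.48 tool [ 0.496  -0.015   0.2086] rot [-1.7994e+02 -4.0000e-02  9.5400e+01] box mm [-112.1    1.4  208.6] F [ 0.13  1.99 -3.95] w 0.0114 q [-42.  -0.  41. 109.   0.  72.   4.]
theta~0.478 Ftan -3.4 Frad_out -2.1
 knob side 67 [-67. 171.  93.]
 knob top 64 [-64.3 172.5  92.6]
```

>>> drive_tool:
  moves:
    - [[0,-5.2,10.6],[0,0,0],1]
    - [[0,-4.7,10.8],[0,0,0],1]
    - [[0,-4.2,11],[0,0,0],1]
    - [[0,-3.7,11.2],[0,0,0],1]
    - [[0,-3.2,11.4],[0,0,0],1]
    - [[0,-2.7,11.5],[0,0,0],1]
    - [[0,-2.1,11.6],[0,0,0],1]
    - [[0,0,0],[0,0,0],1]

```text
time_s: 20.25
tool_pos: [0.4698, -0.0174, 0.1303]
tool_rot: [-179.8, -0.0, 95.4]
force: [-3.4, 4.1, -3.1]
grip_width: 0.0114
grasp_force: 15.0
```

```bash
python3 -c "
from h import *
chk()"
```

```text
20.25 tool [ 0.4698 -0.0174  0.1303] rot [-1.7982e+02 -1.0000e-02  9.5400e+01] box mm [-138.4    1.3  130.3] F [-3.35  4.08 -3.09] w 0.0114 q [-41.   1.  41. 117.  -1.  62.   6.]
theta~0.122 Ftan -3.4 Frad_out 2.6
 knob side 60 [-71.9 170.8  46.9]
 knob top 57 [-69.7 172.6  47. ]
```

>>> drive_tool:
  moves:
    - [[0,-2,7],[0,0,0],1]
    - [[0,-0.8,7],[0,0,0],1]
    - [[0,-0.5,5],[0,0,0],1]
    - [[0,-0.2,4],[0,0,0],1]
    - [[0,0,0],[0,0,0],1]

```text
time_s: 20.77
tool_pos: [0.4674, -0.0177, 0.1089]
tool_rot: [-180.0, -0.0, 95.4]
force: [-3.8, 4.2, -4.3]
grip_width: 0.0113
grasp_force: 15.0
```

>>> drive_tool:
  moves:
    - [[0,0,1.5],[0,0,0],1]
    - [[0,0,1.5],[0,0,0],1]
    - [[0,0,0],[0,0,0],1]

```text
time_s: 21.02
tool_pos: [0.4673, -0.0177, 0.1062]
tool_rot: [-179.9, -0.0, 95.4]
force: [-3.7, 3.9, -2.9]
grip_width: 0.0111
grasp_force: 15.0
```

```bash
python3 -c "
from h import *
chk()"
```

```text
21.02 tool [ 0.4673 -0.0177  0.1062] rot [-1.7995e+02 -5.0000e-02  9.5400e+01] box mm [-140.9    1.3  106.2] F [-3.72  3.9  -2.88] w 0.0111 q [-41.   3.  41. 119.  -2.  59.   7.]
theta~0.018 Ftan -2.9 Frad_out 3.3
 knob side 57 [-66.7 171.2  30.6]
 knob top 57 [-63.9 172.8  29.9]
```

Almost shut; the knob is at z 30 and the shut height is ~23. Feeling for the stop in 1 mm steps.

>>> drive_tool:
  moves:
    - [[0,0,1],[0,0,0],1]
    - [[0,0,1],[0,0,0],1]
    - [[0,0,1],[0,0,0],1]
    - [[0,0,0],[0,0,0],1]

```text
time_s: 21.45
tool_pos: [0.4671, -0.0177, 0.1032]
tool_rot: [-179.9, -0.1, 95.4]
force: [-4.3, 3.7, -2.5]
grip_width: 0.0111
grasp_force: 15.0
```

>>> drive_tool:
  moves:
    - [[0,0,1],[0,0,0],1]
    - [[0,0,1],[0,0,0],1]
    - [[0,0,0],[0,0,0],1]

```text
time_s: 21.7
tool_pos: [0.467, -0.0177, 0.1012]
tool_rot: [-179.9, -0.1, 95.4]
force: [-4.9, 4.1, -1.4]
grip_width: 0.0115
grasp_force: 15.0
```

```bash
python3 -c "
from h import *
chk()"
```

```text
21.7 tool [ 0.467  -0.0177  0.1012] rot [-1.7992e+02 -5.0000e-02  9.5410e+01] box mm [-141.1    1.3  101.2] F [-4.86  4.09 -1.44] w 0.0115 q [-41.   3.  41. 119.  -3.  58.   7.]
theta~-0.003 Ftan -1.4 Frad_out 4.5
 knob side 56 [-65.2 171.3  27. ]
 knob top 56 [-62.9 172.4  26.9]
```

>>> drive_tool:
  moves:
    - [[0,0,1],[0,0,0],1]
    - [[0,0,1],[0,0,0],1]
    - [[0,0,0],[0,0,0],1]

```text
time_s: 22.05
tool_pos: [0.467, -0.0178, 0.0993]
tool_rot: [-179.9, -0.1, 95.4]
force: [-5.5, 4.2, -1.0]
grip_width: 0.0118
grasp_force: 15.0
```

>>> drive_tool:
  moves:
    - [[0,0,1],[0,0,0],1]
    - [[0,0,0],[0,0,0],1]
    - [[0,0,0],[0,0,0],1]

```text
time_s: 22.3
tool_pos: [0.467, -0.0177, 0.0991]
tool_rot: [-179.9, -0.1, 95.4]
force: [-7.6, 3.5, 6.8]
grip_width: 0.0112
grasp_force: 15.1
```

```bash
python3 -c "
from h import *
chk()"
```

```text
22.3 tool [ 0.467  -0.0177  0.0991] rot [-1.7988e+02 -8.0000e-02  9.5410e+01] box mm [-141.2    1.3   99.1] F [-7.6   3.48  6.83] w 0.0112 q [-41.   4.  41. 119.  -3.  58.   7.]
theta~-0.013 Ftan 6.9 Frad_out 7.2
 knob side 55 [-64.3 171.1  25.9]
 knob top 56 [-61.9 172.2  25.3]
```

Stop felt (force jumped from −1 to +6.8 N with no further travel). Releasing and withdrawing.

>>> drive_tool:
  moves:
    - [[0,-1,0],[0,0,0],1]
    - [[0,0,0],[0,0,0],0.75]
    - [[0,0,0],[0,0,0],0.6]
    - [[0,0,0],[0,0,0],0.6]
    - [[0,0,0],[0,0,0],0.6]
    - [[0,0,-10],[0,0,0],0.6]
    - [[0,0,-25],[0,0,0],0.6]
    - [[0,0,-35],[0,0,0],0.6]
    - [[0,0,-35],[0,0,0],0.6]
    - [[0,0,-25],[0,0,0],0.6]
    - [[0,0,0],[0,0,0],0.6]
    - [[0,0,0],[0,0,0],0.6]

```text
time_s: 23.4
tool_pos: [0.4675, -0.0186, 0.2297]
tool_rot: [179.7, -0.0, 95.4]
force: [0.2, -0.5, -1.0]
grip_width: 0.0345
grasp_force: 0.0
```

Run:
```python
from h import *
chk()
for n in("wrist","side"):
    p,d=env.read_camera(n);W=cloud(d,env.get_calibration(n));b=np.c_[(W.reshape(-1,3)[:,:2]-C)@B.T,W[...,2].ravel()]*1000
    for nm,x0,x1 in(("bar",-147,-135),("front frame",-92,-80),("hinge frame",75,90)):
        m=(b[:,0]>x0)&(b[:,0]<x1)&(abs(b[:,1])<40)&(b[:,2]>60)&(b[:,2]<150);print(n,nm,m.sum(),np.percentile(b[m,2],[50,90]).round(1) if m.any() else "")
W0=cloud(np.load("side0.npy"),env.get_calibration("side"));b=np.c_[(W0.reshape(-1,3)[:,:2]-C)@B.T,W0[...,2].ravel()]*1000
for x0,x1 in((-147,-135),(-92,-80),(75,90)):
    m=(b[:,0]>x0)&(b[:,0]<x1)&(abs(b[:,1])<40)&(b[:,2]>60)&(b[:,2]<150);print("start side",m.sum(),np.percentile(b[m,2],[50,90]).round(1))
c=env.get_calibration("side");p=cv2.imread("pics/side0.png");print("start knob px",np.argwhere(red(p)).mean(0)," now",np.argwhere(red(env.read_camera("side")[0])).mean(0))
```

```text
23.4 tool [ 0.4675 -0.0186  0.2297] rot [ 1.7975e+02 -5.0000e-02  9.5360e+01] box mm [-140.7    0.3  229.7] F [ 0.24 -0.48 -0.98] w 0.0345 q [-42.  -6.  39. 110.   4.  74.   1.]
theta~0.495 Ftan -0.8 Frad_out -0.6
 knob side 55 [-64.3 171.1  25.8]
 knob top 55 [-62.  172.3  25.4]
wrist bar 1125 [101.5 102.7]
wrist front frame 1301 [102.2 103.1]
wrist hinge frame 108 [101.7 102.5]
side bar 131 [102.2 103.8]
side front frame 133 [103.5 105. ]
side hinge frame 156 [103.2 104.8]
start side 133 [102.1 104.2]
start side 135 [103.5 104.8]
start side 158 [103.4 104.9]
start knob px [253.76785714 264.51785714]  now [253.9122807  264.43859649]
```

The lid and knob are back exactly at their starting (shut) positions. Handing in.

```bash
python3 -c "
from cell import env
print(env.sign_off())"
```

```text
the job is handed in; nothing more can be done
None
```

I raised the lid until the stay snapped and locked, let it stand on the stay alone, broke the stay by its knob, lowered the lid gently until it was fully shut, let go and handed the job in; no verdict came back.

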